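# Draw a long boring bar slantwise out of a part-opening drawer

## Robot

A 7-joint arm with a two-finger parallel gripper is mounted at the origin on the work surface. World frame = base frame: x ahead of the robot, y to its left, z up, the work surface at z = 0. Lengths are in mm, angles in rad, forces in N, time in s.
With the tool pointing down it reaches from about 350 to 900 mm from the base axis. Payload 7.2 kg.
Tool frame: the origin (TCP) lies on the centre line of the jaws, within the pads' length; the fingertips stand 8 mm ahead of it and the grasp point (between the pads) lies 11 mm behind it (manip.tip_extent is the distance from the TCP to the fingertips, in mm); x points along the fingers, z is the direction in which the jaws open and shut, and the axes are right-handed (so a half turn about x gives the same grasp; the last joint's range is limited). The gripper opens to 85 mm and grips with 20 to 120 N. Pads are 22 mm wide; open, the fingers measure 114 mm over their backs; the gripper's body (76 mm by 85 mm) begins 54 mm behind the grasp point. The pads swing forward as they close: fully open they stand 13 mm farther back than shut.
Start: joints at [-1.196, 0.411, -0.013, 1.596, 0.006, 1.134, -0.082], TCP at [267.804, 564.721, 239.297] pointing down, gripper open.
Joint ranges: [-2.95, 2.95], [-0.29, 1.99], [-1.47, 1.44], [0.14, 2.54], [-1.03, 4.17], [0.13, 1.85], [-2.86, 2.86]. Speed limits (rad/s): [2.39, 2.39, 3.01, 3.01, 3.14, 3.14, 3.14].

## Interface

Orientations are given as a rotation vector (axis times angle).
In Python, from plant import manip, vision gives the robot as it stands. The module is installed in compiled form; this text tells all that it offers.
- The arm moves only by the tool step_arm, never from a script. Its argument "deltas" is a list of rows, each an object of numbers: "tx", "ty", "tz": the shift along the tool's x, y, z in m; "twist": the turn about the tool's x in degrees. In form: [{"tx": .., "ty": .., "tz": .., "twist": ..}, ...]. A call has 1 to 8 rows; each row shifts and turns the commanded pose from where the row before left it, along the tool's axes as they then stand; what a row does not reach is not made up. A row lasts 1/8 s, in which the tool goes at most 62.5 mm and 10.7 degrees, less where a joint would pass 70% of its speed; a pose out of reach is approached as far as the arm can. A call is refused whole if a number of a shift passes 0.0625 or a number of a turn 10.7, either way. A call with a gripper value outside its range is refused whole. "claw" is the closure, from 0 (fully open) to 1 (shut), set as the call begins (left out, the last holds). The fingers move at their own pace and stop on an object; "newtons" is the grip in N (left out, the last holds). Time passes only in rows, so rows that do not move let the fingers close. It gives the time, the measured TCP pose, the force and the opening at its end, in the units of the state.
- manip.read_state(): the state, without advancing time (a new reading comes with each control period).
- vision.get_image(name): name is "scene" or "top"; returns (picture, depth): 480x640x3 uint8, red, green, blue; 480x640 float32, mm along the optical axis (not along the pixel's ray), 0 where there is no reading.
- vision.calibration(name): a dict with "fx", "fy", "cx", "cy" (pixels), "D" ([k1, k2, p1, p2, k3] as OpenCV has them; the pictures are not rectified), "R" (3x3) and "t" (3): a world point X has camera coordinates R X + t. Camera axes: x right, y down, z forward; pixel columns grow to the right and rows downward; lengths in mm; the calibration is good to about 2 mm. A picture is of the moment at which its call begins. calibration takes no time and is no camera call.
- manip.finish_job(): hands the job in, once; it reports no verdict.
The state is a dict: "t": time; "joint_positions": joint angles; "joint_vel": joint speeds; "tau": joint torques, N m; "ee_pos": TCP position; "tcp_rot": TCP orientation; "force": force on the tool from outside, world axes, zero at the start; "wrist_torque": the same for the moment, N m; "opening": finger opening in mm.
Only numpy, scipy, OpenCV 4.12 (cv2) and the standard library are available. Lean on these libraries where they do the work, as an engineer would, in place of code of your own. Each camera call takes 0.05 s, during which the arm holds its last target. There are 200 camera calls.

## Task

Pull the top drawer of the tool chest, which stands ajar, open as far as it goes and fetch the long boring bar from it. The drawer opens only part way and the bar is longer than the gap, so take it by its square shank, raise that end over the drawer front and draw the bar out on the slant while its nose is still under the chest top; leave the other tooling where it is. Finish with the bar still in the gripper, held still and about level, clear of the chest and drawer, with its middle at least 10 cm above the chest top.

Things in the scene. Friction and masses are not known exactly. Their poses are not given: they have to be found in the camera images.
- chest_edge (a point): Middle of the lower front edge of the chest top: 187 mm above the bench, on the chest's front face. Axes of the chest: x into the chest, away from the robot, y to its left, z up. The chest is a fixed beige steel bench-top case, 340 deep (x) x 390 wide (y) x 201 high, its top a 14 mm plate, three drawers one above the other in front; only the top one moves.
- top_drawer (a joint): Top drawer, slides along the chest's -x; 0 = shut, 0.165 m = at its stop, fully open (cannot come out). Starts ajar, 50 to 70 mm open; about 2 N friction, stays where left. Front panel 14 mm thick, 382 wide, upper edge 195 mm above the bench (8 mm higher than the underside of the chest top). Fully open, the gap from the panel's inside to the chest's front face is 165 mm.
- drawer_handle (a point): Middle of the top drawer's pull: a round steel bar 10 mm in diameter and 120 mm long along the chest's y, 172 mm above the bench, its axis 35 mm in front of the drawer's front panel; open above and below. It moves with the drawer.
- drawer_floor (a point): Point on the top drawer's black rubber floor, 125 mm above the bench, at the middle of its front edge (where it meets the inside of the front panel); moves with the drawer, axes as the chest. Inside length 310 mm. Steel sides and two dividers, 4 mm thick, 49 mm high above the floor, run along x and part it into three lanes about 112 mm wide, centre lines at y = -115, 0, +115 mm.
- bar_mid (a point): Middle of the long boring bar, on its axis (8 mm above the drawer floor as it lies). Steel, 260 mm long along its own x, 0.3 to 0.42 kg: a 16 mm square shank 150 mm long from the butt (-x end), then a round neck 11 mm in diameter to a 13 mm head (nose, +x end). Balance point about 27 mm from here towards the butt. Lies flat, own z up, in any one of the lanes, within 4 degrees of the lane's line.
- bar_butt (a point): Centre of the butt face of the long boring bar, the square end towards the drawer front.
- short_bar: Short boring bar of the same kind, 98 mm long, 16 mm square shank, in another lane of the drawer, where it stays. It lies farther back: with the drawer fully open only a stub of up to about 80 mm shows in the gap, while the long bar's butt reaches to within 60 mm of the drawer front. Origin on its underside.
- die_in: Round die, a steel ring 48 mm in diameter, 22 mm high, in the third lane of the drawer; it stays in the drawer. Origin at the centre of its underside.
- die_bench: Larger round die, a steel ring 62 mm in diameter, 30 mm high, on the bench to the left of the chest; not to be disturbed. Origin at the centre of its underside.
- punch_bench: Steel punch standing on the bench to the right of the chest, 42 mm in diameter at its foot and 75 mm high; not to be disturbed. Origin at the centre of its underside.

How it is judged:
By the outcome, as a careful person would: the job done as asked, in the order asked, and still so for the second after the job is handed in, while the arm keeps its last pose, push and grip.
It also fails if it takes over 51 s, if anything falls off the work surface, if the arm or the gripper's body presses on something with over 40 N, if the wrist force passes 120 N, or if a joint passes its speed limit or range.

## Working session

There is one attempt and no reset: what is moved stays moved. The work goes in short steps, Python scripts to look and compute and a tool call to move; the robot and the scene stay as the last step left them, time stands still between calls to the robot, and variables do not carry over. Pictures are saved under pics/ and viewed, about 8 in all and at most 12, crops included, and the job is handed in when it is done.

Besides the shell and the picture viewer there is one more tool, called after "Emit:" as a command line: name --argument value ..., lists and objects as JSON in quotes. step_arm: Moves the arm, as the interface text tells. Its arguments: {"type":"object","properties":{"deltas":{"type":"array","items":{"type":"object","properties":{"tx":{"type":"number"},"ty":{"type":"number"},"tz":{"type":"number"},"twist":{"type":"number"}}}},"claw":{"type":"number"},"newtons":{"type":"number"}},"required":["deltas"]}

```bash
mkdir -p pics
cat > h.py <<'E'
import numpy as np, cv2
from plant import manip, vision
from scipy.spatial.transform import Rotation as Rn
def cal(n):
    c=vision.calibration(n); K=np.array([[c['fx'],0,c['cx']],[0,c['fy'],c['cy']],[0,0,1.]])
    return K,np.array(c['D'],float),np.array(c['R'],float),np.array(c['t'],float)
def ray(n,px):
    K,D,R,t=cal(n); p=cv2.undistortPoints(np.array(px,float).reshape(-1,1,2),K,D).reshape(-1,2)
    return -R.T@t, np.c_[p,np.ones(len(p))]@R
def onz(n,px,z):
    o,d=ray(n,px); return o+d*((z-o[2])/d[:,2])[:,None]
def cloud(n,dep):
    v,u=np.mgrid[0:480,0:640]; o,d=ray(n,np.c_[u.ravel(),v.ravel()])
    P=(o+d*dep.reshape(-1,1)).reshape(480,640,3); P[dep==0]=np.nan; return P
def proj(n,X):
    K,D,R,t=cal(n); return cv2.projectPoints(np.array(X,float).reshape(-1,1,3),cv2.Rodrigues(R)[0],t,K,D)[0].reshape(-1,2)
def snap(n,tag):
    im,d=vision.get_image(n); cv2.imwrite(f'pics/{tag}.png',im[:,:,::-1]); np.save(f'pics/{tag}.npy',d); return im,d
E
python3 - <<'E'
from h import *
for n in('scene','top'):
    im,d=snap(n,n+'0'); K,D,R,t=cal(n); print(n,K[0,0],-R.T@t,R[2])
s=manip.read_state(); print(s); print(Rn.from_rotvec(s['tcp_rot']).as_matrix())
E
```

```text
scene 440.60314355298834 [1075.01899994 -261.35515096  830.81689482] [-0.46628864  0.31282275 -0.82747618]
top 613.4640447938602 [ 547.17332304   30.07117082 1115.76305625] [ 0.13817917  0.00733033 -0.99038012]
{'t': 0.1, 'joint_positions': array([-1.19621122,  0.41182169, -0.0127192 ,  1.59698013,  0.0055957 ,
        1.13430113, -0.08217733]), 'joint_vel': array([ 0.00111517, -0.00218488,  0.00048866, -0.00255171, -0.00072659,
        0.00017712,  0.0004361 ]), 'tau': array([ 2.57232772e-03, -6.01830196e+01,  6.84466772e-01, -3.00090587e+01,
        1.41041281e-02,  6.45492895e-03, -8.71212052e-06]), 'ee_pos': array([267.62415779, 564.30908045, 238.52791636]), 'tcp_rot': array([-0.87807096,  1.3879294 ,  0.87664465]), 'force': array([-0.33992017,  0.51941453,  0.26932567]), 'wrist_torque': array([ 0.00371569, -0.01918574, -0.00341458]), 'opening': 85.54249841529499}
[[-5.42273845e-04 -9.03584060e-01  4.28410495e-01]
 [-1.37141196e-03  4.28410827e-01  9.03583025e-01]
 [-9.99998913e-01 -9.75378360e-05 -1.47150197e-03]]
```

View pics/top0.png

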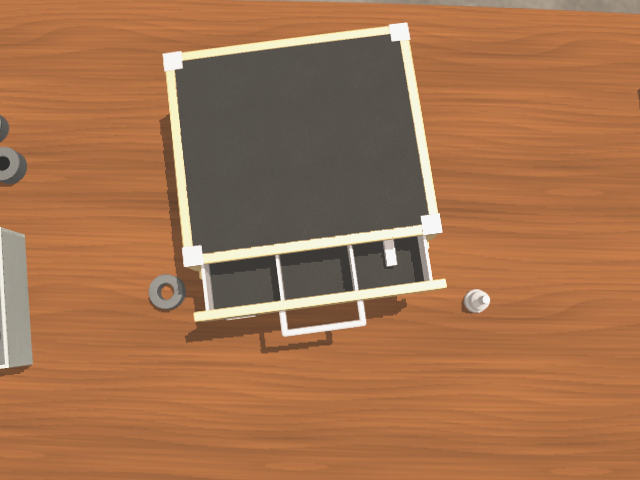

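View pics/scene0.png

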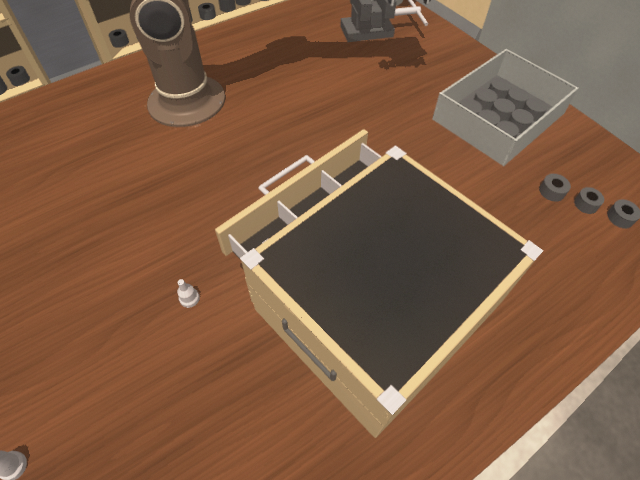

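The top view shows the drawer ajar. A bar butt lies in the right lane at about px (390,255), the handle bar runs (285,333)–(365,324), and the chest's front edge runs (192,256)–(432,224). The scene view agrees.

Run:
```python
from h import *
d=np.load('pics/top0.npy'); im=cv2.imread('pics/top0.png'); P=cloud('top',d)
m=((P[...,2]>197)&(P[...,2]<207)).astype(np.uint8); m[:, :150]=0; m[:,460:]=0
m=cv2.morphologyEx(m,cv2.MORPH_OPEN,np.ones((13,13)))
n,l,st,_=cv2.connectedComponentsWithStats(m); k=1+np.argmax(st[1:,4]); print(st[1:])
c=max(cv2.findContours((l==k).astype(np.uint8),0,1)[0],key=cv2.contourArea)
X=onz('top',c.reshape(-1,2),201); r=cv2.minAreaRect(X[:,:2].astype(np.float32)); print(r); b=cv2.boxPoints(r);print(b); print('zmed',np.median(P[l==k][:,2]))
# handle
hm=((P[...,2]>160)&(P[...,2]<185)).astype(np.uint8); hm[:310]=0;hm[345:]=0;hm[:,:270]=0;hm[:,380:]=0
v,u=np.nonzero(hm); print(len(u),u.min(),u.max(),v.min(),v.max(),np.median(P[v,u,2]))
g=im.min(2); w=(g>170); w[:300]=0;w[345:]=0;w[:,:275]=0;w[:,380:]=0
v,u=np.nonzero(w); print(cv2.minAreaRect(onz('top',np.c_[u,v],172)[:,:2].astype(np.float32)))
cv2.imwrite('pics/c1.png',cv2.resize(im[200:350,180:460],None,fx=2.8,fy=2.8,interpolation=cv2.INTER_CUBIC))
print(P[262,390],P[270,310])
```

```text
[[387  40  14  14 196]
 [252  42  23  14 312]
 [225  46  17  15 252]
 [281  74  15  15 224]
 [179  90  13  13 169]
 [405  93  15  22 320]
 [215  94  21  18 361]
 [281  97  13  15 195]
 [288 119  14  14 196]
 [352 119  21  20 357]
 [226 122  15  16 240]
 [293 137  14  15 210]
 [343 155  24  15 348]
 [254 161  25  21 389]
 [177 169  23  14 312]
 [266 191  13  14 182]
 [416 190  19  17 316]
 [340 193  19  20 350]
 [218 227  13  13 169]
 [188 233  13  13 169]
 [272 236  19  18 322]
 [210 241  23  20 431]]
((649.66796875, 175.6468505859375), (29.043298721313477, 33.24951934814453), 2.622812271118164)
[[634.4008  191.58968]
 [635.9223  158.37498]
 [664.9351  159.70403]
 [663.41364 192.91872]]
zmed 202.9616778594925
764 274 365 310 336 177.3591722986144
((560.8150634765625, 24.286670684814453), (55.10362243652344, 134.56455993652344), 9.159525871276855)
[645.06066669 -85.43170986 142.59310786] [630.14671511  41.83108555 126.80291354]
```

View pics/c1.png

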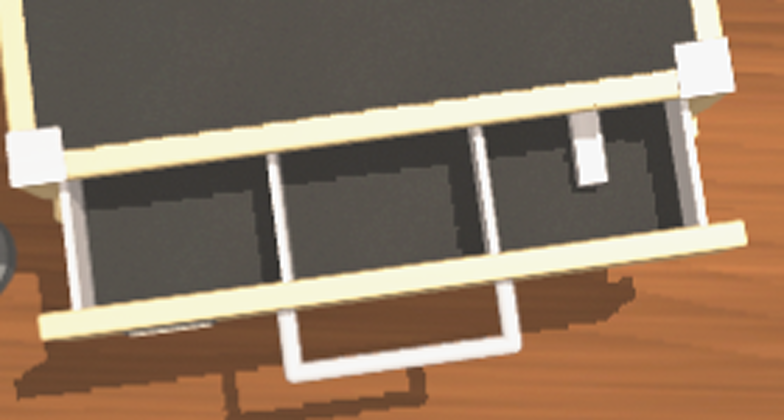

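Crop: the panel, handle and the square bar stub, whose butt end is at crop (592,185), are all clear. Chest yaw comes from the edge lines.

Run:
```python
from h import *
def f(px,z): return onz('top',np.array(px)/2.8+[180-.3,200-.3],z)[:,:2]
for nm,px,z in [('top front',[(66,179),(678,101)],201),('corner',[(10,187),(734,92)],201),('panel front',[(42,340),(747,243)],195),('panel back',[(100,305),(700,224)],195),('handle outer',[(290,381),(520,347)],172),('handle mid axis',[(300,372),(510,342)],174),('butt top',[(578,187),(607,183)],141),('bar L/R far',[(571,130),(597,125)],141),('div1 top',[(272,160),(290,280)],174),('div2',[(478,135),(492,250)],174)]:
    a,b=f(px,z); e=b-a; print(nm,a.round(1),b.round(1),'len',np.linalg.norm(e).round(1),'ang',np.degrees(np.arctan2(e[1],e[0])).round(2),'mid',((a+b)/2).round(1))
s,ds=vision.calibration('scene'),0
```

```text
top front [629.  201.4] [ 680.2 -126.2] len 331.5 ang -81.11 mid [654.6  37.6]
corner [623.8 231.3] [ 685.9 -156.5] len 392.7 ang -80.9 mid [654.9  37.4]
panel front [543. 211.] [ 605.1 -164.7] len 380.8 ang -80.61 mid [574.   23.1]
panel back [562.5 180.8] [ 614.7 -139.3] len 324.4 ang -80.75 mid [588.6  20.7]
handle outer [524.9  79.1] [546.7 -45.6] len 126.5 ang -80.08 mid [535.8  16.8]
handle mid axis [529.9  73.7] [549.2 -39.9] len 115.3 ang -80.35 mid [539.6  16.9]
butt top [637.9 -79.5] [640.6 -96. ] len 16.7 ang -80.62 mid [639.2 -87.8]
bar L/R far [670.5 -75.1] [673.8 -90. ] len 15.2 ang -77.52 mid [672.1 -82.5]
div1 top [645.1  93. ] [579.5  80.8] len 66.7 ang -169.47 mid [612.3  86.9]
div2 [662.1 -20.2] [598.9 -29.1] len 63.8 ang -171.95 mid [630.5 -24.7]
```

Emit:
step_arm --deltas '[{"twist": 9.25,"tx": -0.02},{"twist": 9.25,"tx": -0.02},{"twist": 9.25},{"twist": 9.25},{"twist": 9.25},{"twist": 9.25},{"tz": 0.016,"ty": -0.049},{"tz": 0.016,"ty": -0.049}]' --claw 0.66

```text
validation failed for argument at $.de...
```

Emit:
step_arm --deltas '[{"tz": 0.016,"ty": -0.053},{"tz": 0.016,"ty": -0.053},{"tz": 0.016,"ty": -0.053},{"tz": 0.016,"ty": -0.053},{"tz": 0.016,"ty": -0.053},{"tz": 0.016,"ty": -0.053},{"tz": 0.016,"ty": -0.053},{"tz": 0.016,"ty": -0.053}]'

```text
validation failed for argument at $.de...
```

```bash
cat >> h.py <<'E'
YAW=np.radians(9.2); CX=np.array([np.cos(YAW),np.sin(YAW),0]); CY=np.array([-np.sin(YAW),np.cos(YAW),0]); F=np.array([654.8,37.5,0])
def ch(X): d=np.array(X)-F; return np.array([d@CX,d@CY,d[2]])
def w(x,y,z): return F+x*CX+y*CY+np.array([0,0,z])
def to(target):
    s=manip.read_state(); R=Rn.from_rotvec(s['tcp_rot']).as_matrix()
    print('t',s['t'],'pos',s['ee_pos'].round(1),'chest',ch(s['ee_pos']).round(1),'zhead',np.degrees(np.arctan2(R[1,2],R[0,2])).round(2),'open',round(s['opening'],1),'F',np.round(s['force'],1),'j',s['joint_positions'].round(2))
    if target is not None: print('delta tool',(R.T@(np.array(target)-s['ee_pos'])).round(1))
E
python3 -c "
from h import *
print(manip.tip_extent); to([539.5,17,200])"
```

```text
8.0
t 0.1 pos [267.6 564.3 238.5] chest [-298.   581.9  238.5] zhead 64.63 open 85.5 F [-0.3  0.5  0.3] j [-1.2   0.41 -0.01  1.6   0.01  1.13 -0.08]
delta tool [  39.1 -480.1 -378. ]
```

Emit:
step_arm --deltas '[{"tx": -0.02,"ty": 0,"tz": 0,"twist": 9.25},{"tx": -0.02,"ty": 0,"tz": 0,"twist": 9.25},{"tx": 0,"ty": 0,"tz": 0,"twist": 9.25},{"tx": 0,"ty": 0,"tz": 0,"twist": 9.25},{"tx": 0,"ty": 0,"tz": 0,"twist": 9.25},{"tx": 0,"ty": 0,"tz": 0,"twist": 9.25},{"tx": 0,"ty": -0.049,"tz": 0.016,"twist": 0},{"tx": 0,"ty": -0.049,"tz": 0.016,"twist": 0}]' --claw 0.66

```text
t: 1.1
ee_pos: [315.0, 471.9, 278.5]
tcp_rot: [-0.127, 1.567, 0.125]
force: [1.5, -0.3, 0.8]
opening: 29.3
```

Emit:
step_arm --deltas '[{"tx": 0,"ty": -0.053,"tz": 0.016,"twist": 0},{"tx": 0,"ty": -0.053,"tz": 0.016,"twist": 0},{"tx": 0,"ty": -0.053,"tz": 0.016,"twist": 0},{"tx": 0,"ty": -0.053,"tz": 0.016,"twist": 0},{"tx": 0,"ty": -0.053,"tz": 0.016,"twist": 0},{"tx": 0,"ty": -0.053,"tz": 0.016,"twist": 0},{"tx": 0,"ty": -0.053,"tz": 0.016,"twist": 0},{"tx": 0,"ty": -0.053,"tz": 0.016,"twist": 0}]'

```text
t: 2.1
ee_pos: [509.0, 73.1, 279.2]
tcp_rot: [-0.125, 1.567, 0.126]
force: [0.7, 0.4, 0.4]
opening: 29.1
```

```bash
python3 -c "
from h import *
to([538.5,17,200])"
```

```text
t 2.1 pos [509.   73.1 279.2] chest [-138.3   58.5  279.2] zhead 9.15 open 29.1 F [0.7 0.4 0.4] j [-0.66  0.19  0.5   1.83 -0.1   1.14  0.03]
delta tool [ 79.2 -60.1  20.2]
```

Emit:
step_arm --deltas '[{"tx": 0.03,"ty": -0.03,"tz": 0.01,"twist": 0},{"tx": 0.03,"ty": -0.03,"tz": 0.01,"twist": 0},{"tx": 0.01,"ty": 0,"tz": 0,"twist": 0},{"tx": 0,"ty": 0,"tz": 0,"twist": 0}]'

```text
t: 2.6
ee_pos: [537.2, 19.2, 208.6]
tcp_rot: [-0.125, 1.569, 0.125]
force: [-0.1, -0.0, 0.6]
opening: 29.0
```

```bash
python3 -c "
from h import *
to([538.5,17,161]);snap('top','top1');im,_=snap('scene','sc1')
cv2.imwrite('pics/c2.png',cv2.resize(im[60:300,160:460,::-1],None,fx=2.5,fy=2.5))"
```

```text
t 2.6 pos [537.2  19.2 208.6] chest [-119.     0.8  208.6] zhead 9.14 open 29.0 F [-0.1 -0.   0.6] j [-0.54  0.31  0.52  1.87 -0.18  1.    0.21]
delta tool [47.6 -2.4  1.1]
```

View pics/c2.png

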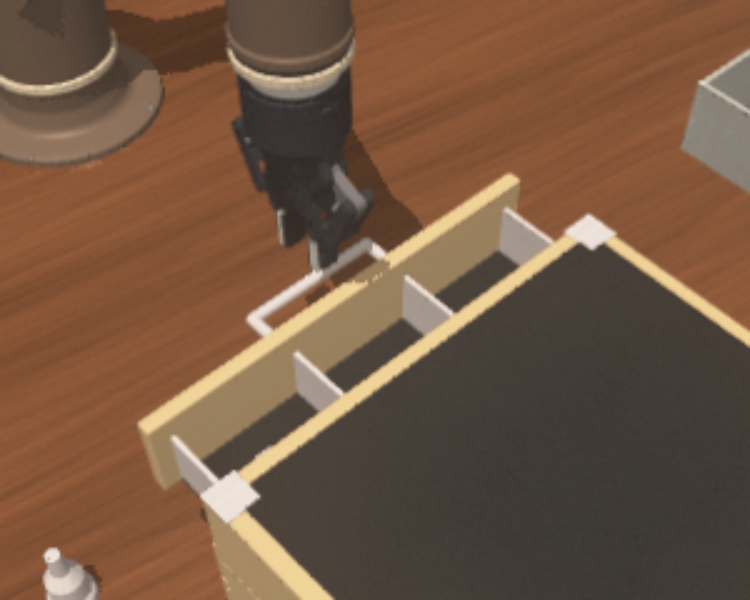

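The fingers stand astride the handle line, at crop (320,262). I'll descend and grip.

Emit:
step_arm --deltas '[{"tx": 0.012,"ty": 0,"tz": 0.001,"twist": 0},{"tx": 0.012,"ty": 0,"tz": 0,"twist": 0},{"tx": 0.012,"ty": 0,"tz": 0,"twist": 0},{"tx": 0.012,"ty": 0,"tz": 0,"twist": 0},{"tx": 0,"ty": 0,"tz": 0,"twist": 0}]'

```text
t: 3.32
ee_pos: [539.6, 19.0, 161.1]
tcp_rot: [-0.125, 1.566, 0.125]
force: [0.3, -0.3, 0.5]
opening: 29.1
```

Emit:
step_arm --deltas '[{"tx": 0,"ty": 0,"tz": 0,"twist": 0},{"tx": 0,"ty": 0,"tz": 0,"twist": 0},{"tx": 0,"ty": 0,"tz": 0,"twist": 0}]' --claw 1 --newtons 40

```text
t: 3.7
ee_pos: [538.9, 18.7, 161.0]
tcp_rot: [-0.125, 1.567, 0.125]
force: [1.9, -0.2, -2.5]
opening: 8.4
```

Emit:
step_arm --deltas '[{"tx": 0,"ty": 0,"tz": -0.006,"twist": 0},{"tx": 0,"ty": 0,"tz": -0.014,"twist": 0},{"tx": 0,"ty": 0,"tz": -0.015,"twist": 0},{"tx": 0,"ty": 0,"tz": -0.015,"twist": 0},{"tx": 0,"ty": 0,"tz": -0.015,"twist": 0},{"tx": 0,"ty": 0,"tz": -0.015,"twist": 0},{"tx": 0,"ty": 0,"tz": -0.008,"twist": 0}]'

```text
t: 4.58
ee_pos: [450.3, 4.4, 161.1]
tcp_rot: [-0.125, 1.568, 0.125]
force: [3.1, -2.6, -11.1]
opening: 8.5
```

Emit:
step_arm --deltas '[{"tx": 0,"ty": 0,"tz": -0.004,"twist": 0},{"tx": 0,"ty": 0,"tz": -0.003,"twist": 0},{"tx": 0,"ty": 0,"tz": 0,"twist": 0}]'

```text
t: 4.95
ee_pos: [445.0, 3.6, 161.1]
tcp_rot: [-0.125, 1.567, 0.125]
force: [2.1, -3.3, -12.3]
opening: 8.5
```

Emit:
step_arm --deltas '[{"tx": 0,"ty": 0,"tz": -0.003,"twist": 0},{"tx": 0,"ty": 0,"tz": -0.002,"twist": 0}]'

```text
t: 5.2
ee_pos: [444.9, 3.5, 161.3]
tcp_rot: [-0.127, 1.557, 0.124]
force: [27.5, 0.5, -42.9]
opening: 8.4
```

Emit:
step_arm --deltas '[{"tx": 0,"ty": 0,"tz": -0.002,"twist": 0},{"tx": 0,"ty": 0,"tz": -0.002,"twist": 0}]'

```text
t: 5.45
ee_pos: [444.8, 3.6, 162.2]
tcp_rot: [-0.127, 1.55, 0.124]
force: [36.8, 2.0, -39.6]
opening: 8.5
```

At the stop. I'll release and rise.

Emit:
step_arm --deltas '[{"tx": 0,"ty": 0,"tz": 0.006,"twist": 0},{"tx": 0,"ty": 0,"tz": 0,"twist": 0},{"tx": 0,"ty": 0,"tz": 0,"twist": 0}]' --claw 0.66

```text
t: 5.82
ee_pos: [441.9, 3.4, 161.5]
tcp_rot: [-0.125, 1.567, 0.126]
force: [-0.1, -0.0, 0.6]
opening: 29.1
```

Emit:
step_arm --deltas '[{"tx": -0.03,"ty": 0,"tz": 0,"twist": 0},{"tx": -0.05,"ty": 0,"tz": 0,"twist": 0},{"tx": -0.05,"ty": 0,"tz": 0,"twist": 0},{"tx": -0.02,"ty": -0.05,"tz": 0,"twist": 0},{"tx": 0,"ty": -0.06,"tz": 0,"twist": 0},{"tx": 0,"ty": -0.06,"tz": 0,"twist": 0},{"tx": 0,"ty": -0.06,"tz": 0,"twist": 0},{"tx": 0,"ty": -0.02,"tz": 0,"twist": 0}]'

```text
t: 6.82
ee_pos: [480.8, -247.4, 311.5]
tcp_rot: [-0.122, 1.568, 0.12]
force: [-0.3, 0.8, -0.7]
opening: 29.4
```

```bash
python3 -c "
from h import *
to(None);im,d=snap('top','top2')
cv2.imwrite('pics/c3.png',cv2.resize(im[200:400,180:460,::-1],None,fx=2.8,fy=2.8,interpolation=cv2.INTER_CUBIC))"
```

```text
t 6.825 pos [ 480.8 -247.4  311.5] chest [-217.3 -253.4  311.5] zhead 8.86 open 29.4 F [-0.3  0.8 -0.7] j [-0.25  0.25  0.78  1.74 -0.18  1.23  0.73]
```

View pics/c3.png

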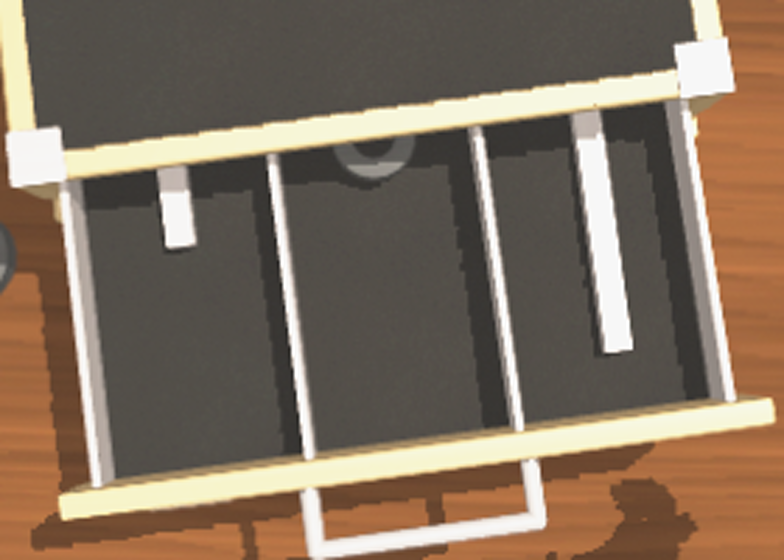

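The drawer is fully open. The long bar is in the right lane (butt at crop (619,352)), the short bar on the left, the die in the middle.

Run:
```python
from h import *
def f(px,z): return onz('top',np.array(px)/2.8+[180-.3,200-.3],z)
for nm,px,z in [('panel back',[(110,480),(730,399)],195),('panel front',[(62,520),(774,424)],195),('butt',[(605,354),(633,349)],141),('far',[(576,140),(602,136)],141)]:
    P=f(px,z); print(nm,[ch(p).round(1) for p in P], P.mean(0).round(1), ch(P.mean(0)).round(1))
b=f([(605,354),(633,349)],141).mean(0);a=f([(576,140),(602,136)],141).mean(0)
e=(a-b)/np.linalg.norm(a-b); print('bar yaw',np.degrees(np.arctan2(e[1],e[0])))
g=b+45*e; print('grip',g,ch(g))
to([g[0],g[1],300])
```

```text
panel back [array([-160.3,  161.4,  195. ]), array([-161.9, -169.6,  195. ])] [496.4   7.7 195. ] [-161.1   -4.1  195. ]
panel front [array([-177.8,  189.1,  195. ]), array([-178.1, -190.8,  195. ])] [479.3   8.2 195. ] [-177.9   -0.9  195. ]
butt [array([-130.7, -114. ,  141. ]), array([-130.1, -130.1,  141. ])] [ 545.6 -103.9  141. ] [-130.4 -122.1  141. ]
far [array([  -8.6, -115.7,  141. ]), array([  -8.3, -130.8,  141. ])] [666.1 -85.5 141. ] [  -8.5 -123.2  141. ]
bar yaw 8.666307627899066
grip [590.05137409 -97.07762321 141.        ] [ -85.43214698 -122.49436512  141.        ]
t 6.875 pos [ 480.8 -248.3  311.4] chest [-217.4 -254.3  311.4] zhead 8.83 open 28.9 F [-0.8 -2.1  1. ] j [-0.25  0.25  0.78  1.74 -0.18  1.23  0.74]
delta tool [ 11.1 132.7 131.1]
```

Emit:
step_arm --deltas '[{"tx": 0,"ty": 0,"tz": 0,"twist": 10.0},{"tx": 0,"ty": 0,"tz": 0,"twist": 10.0},{"tx": 0,"ty": 0,"tz": 0,"twist": 10.0},{"tx": 0,"ty": 0,"tz": 0,"twist": 10.0},{"tx": 0,"ty": 0,"tz": 0,"twist": 10.0},{"tx": 0,"ty": 0,"tz": 0,"twist": 10.0},{"tx": 0,"ty": 0,"tz": 0,"twist": 10.0},{"tx": 0,"ty": 0,"tz": 0,"twist": 10.0}]' --claw 0.53

```text
t: 7.88
ee_pos: [481.5, -242.6, 311.3]
tcp_rot: [0.965, 1.348, -0.963]
force: [-0.2, -0.1, -1.0]
opening: 39.9
```

Emit:
step_arm --deltas '[{"tx": 0,"ty": 0,"tz": 0,"twist": 10.1},{"tx": 0,"ty": 0.044,"tz": -0.044,"twist": 0},{"tx": 0,"ty": 0.044,"tz": -0.044,"twist": 0},{"tx": 0,"ty": 0.044,"tz": -0.044,"twist": 0},{"tx": 0,"ty": 0,"tz": 0,"twist": 0}]'

```text
t: 8.5
ee_pos: [593.7, -85.4, 309.9]
tcp_rot: [1.085, 1.286, -1.085]
force: [-0.2, -0.8, -0.8]
opening: 40.0
```

```bash
python3 -c "
from h import *
to([590.0,-97.1,135])"
```

```text
t 8.5 pos [593.7 -85.4 309.9] chest [ -80.  -111.5  309.9] zhead -80.39 open 40.0 F [-0.2 -0.8 -0.8] j [-0.66  0.47  1.05  1.61 -0.42  1.31 -0.95]
delta tool [174.9  -5.3  11.3]
```

Emit:
step_arm --deltas '[{"tx": 0.03,"ty": -0.0055,"tz": 0.0115,"twist": 0.9},{"tx": 0.04,"ty": 0,"tz": 0,"twist": 0},{"tx": 0.04,"ty": 0,"tz": 0,"twist": 0},{"tx": 0.02,"ty": 0,"tz": 0,"twist": 0},{"tx": 0,"ty": 0,"tz": 0,"twist": 0}]'

```text
t: 9.12
ee_pos: [587.0, -104.7, 180.7]
tcp_rot: [1.104, 1.275, -1.105]
force: [-0.7, -0.0, 0.2]
opening: 40.3
```

```bash
python3 -c "
from h import *
to([590.0,-97.1,135])"
```

```text
t 9.125 pos [ 587.  -104.7  180.7] chest [ -89.6 -129.5  180.7] zhead -81.89 open 40.3 F [-0.7 -0.   0.2] j [-0.57  0.58  0.96  1.78 -0.54  1.08 -0.84]
delta tool [45.7  4.1 -7. ]
```

Emit:
step_arm --deltas '[{"tx": 0,"ty": 0.004,"tz": -0.007,"twist": -0.6},{"tx": 0.015,"ty": 0,"tz": 0,"twist": 0},{"tx": 0.015,"ty": 0,"tz": 0,"twist": 0},{"tx": 0.01,"ty": 0,"tz": 0,"twist": 0},{"tx": 0.003,"ty": 0,"tz": 0,"twist": 0},{"tx": 0,"ty": 0,"tz": 0,"twist": 0}]'

```text
t: 9.88
ee_pos: [590.7, -97.4, 138.1]
tcp_rot: [1.096, 1.277, -1.097]
force: [0.1, -0.3, 0.2]
opening: 40.4
```

```bash
python3 -c "
from h import *
to([590.0,-97.1,135])"
```

```text
t 9.875 pos [590.7 -97.4 138.1] chest [ -84.9 -123.   138.1] zhead -81.29 open 40.4 F [ 0.1 -0.3  0.2] j [-0.55  0.63  0.92  1.81 -0.59  1.   -0.81]
delta tool [ 3.1 -0.6 -0.4]
```

Emit:
step_arm --deltas '[{"tx": 0.003,"ty": 0,"tz": 0,"twist": 0},{"tx": 0,"ty": 0,"tz": 0,"twist": 0}]'

```text
t: 10.12
ee_pos: [590.9, -97.2, 135.4]
tcp_rot: [1.096, 1.277, -1.096]
force: [-0.3, 0.1, 0.1]
opening: 40.2
```

Emit:
step_arm --deltas '[{"tx": 0,"ty": 0,"tz": 0,"twist": 0},{"tx": 0,"ty": 0,"tz": 0,"twist": 0},{"tx": 0,"ty": 0,"tz": 0,"twist": 0}]' --claw 1 --newtons 30

```text
t: 10.5
ee_pos: [590.9, -97.2, 135.6]
tcp_rot: [1.096, 1.277, -1.096]
force: [-0.6, 0.5, 2.7]
opening: 15.3
```

Emit:
step_arm --deltas '[{"tx": -0.01,"ty": 0,"tz": 0,"twist": 0},{"tx": -0.01,"ty": 0,"tz": 0,"twist": 0},{"tx": -0.005,"ty": 0,"tz": 0,"twist": 0},{"tx": 0,"ty": 0,"tz": 0,"twist": 0}]'

```text
t: 11.0
ee_pos: [591.0, -97.2, 160.8]
tcp_rot: [1.097, 1.277, -1.096]
force: [-0.1, -0.7, -3.1]
opening: 15.1
```

```bash
python3 -c "
from h import *
to(None);im,d=snap('scene','sc3')
a=im[60:300,200:440,::-1]; t,_=snap('top','top3')
b=t[220:360,300:460,::-1]
a=cv2.resize(a,(560,560),interpolation=2);b=cv2.resize(b,(240,210));c=np.zeros((560,800,3),np.uint8);c[:,:560]=a;c[:210,560:]=b
cv2.imwrite('pics/c4.png',c)"
```

```text
t 11.0 pos [591.  -97.2 160.8] chest [ -84.6 -122.8  160.8] zhead -81.26 open 15.1 F [-0.1 -0.7 -3.1] j [-0.56  0.6   0.94  1.79 -0.56  1.04 -0.83]
```

View pics/c4.png

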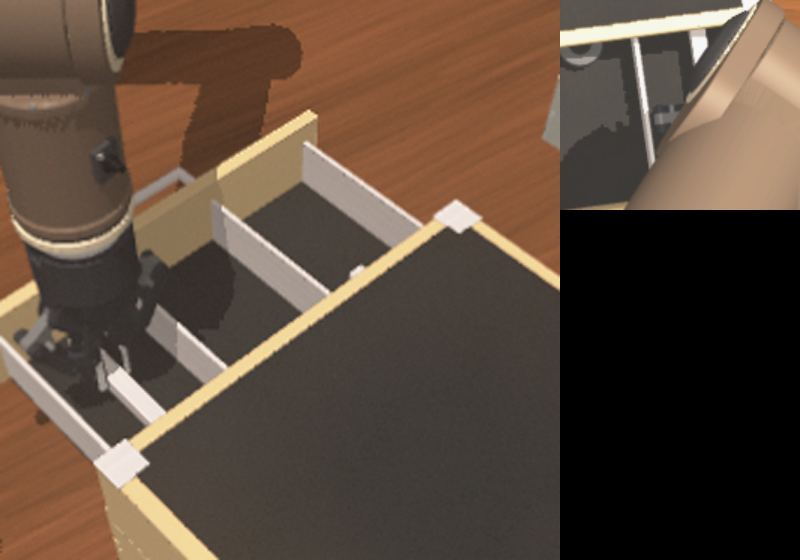

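Bar in the grip (crop (105,370)–(160,415)); the other items are undisturbed. Next I'll measure the bar's tilt by depth.

```bash
cat >> h.py <<'E'
def tilt(im,d,n='scene'):
    # bright pixels within 9 mm of the bar's vertical plane; fit z over bar direction, relative to grip
    s=manip.read_state(); R=Rn.from_rotvec(s['tcp_rot']).as_matrix(); P=cloud(n,d); q=(P-s['ee_pos'])@R
    m=(im.min(2)>120)&(abs(q[...,2])<9)&(q[...,1]>14)&(q[...,1]<240)&(q[...,0]>-40)&(q[...,0]<170)
    a,b=q[...,1][m],-q[...,0][m]
    if len(a)<15: print('few',len(a)); return
    for _ in range(4):
        c=np.polyfit(a,b,1); r=b-np.polyval(c,a); k=abs(r)<max(3,2*np.std(r)); a,b=a[k],b[k]
    print('n',len(a),'along',a.min().round(),a.max().round(),'slope deg',np.degrees(np.arctan(c[0])).round(1),'z rel at grip',c[1].round(1),'rms',r.std().round(1))
E
python3 -c "
from h import *
tilt(cv2.imread('pics/sc3.png'),np.load('pics/sc3.npy'))"
```

```text
n 203 along 15.0 67.0 slope deg -0.5 z rel at grip 6.0 rms 1.2
```

Bar is held level by friction, so I'll go to minimum grip and let gravity or the chest edge tilt it as it rises.

Emit:
step_arm --deltas '[{"tx": 0,"ty": 0,"tz": 0,"twist": 0},{"tx": -0.008,"ty": 0,"tz": 0,"twist": 0},{"tx": -0.008,"ty": 0,"tz": 0,"twist": 0},{"tx": -0.004,"ty": 0,"tz": 0,"twist": 0},{"tx": 0,"ty": 0,"tz": 0,"twist": 0}]' --newtons 20

```text
t: 11.72
ee_pos: [591.0, -97.3, 180.8]
tcp_rot: [1.097, 1.277, -1.096]
force: [-1.1, -0.8, -3.6]
opening: 14.7
```

```bash
python3 -c "
from h import *
to(None);im,d=snap('scene','sc4');tilt(im,d)"
```

```text
t 11.725 pos [591.  -97.3 180.8] chest [ -84.6 -122.8  180.8] zhead -81.27 open 14.7 F [-1.1 -0.8 -3.6] j [-0.58  0.58  0.96  1.77 -0.54  1.07 -0.84]
n 354 along 14.0 101.0 slope deg 10.7 z rel at grip -2.5 rms 4.5
```

```bash
sed -i 's/q\[...,1\]<240)/q[...,1]<L)/; s/def tilt(im,d,n=.scene.)/def tilt(im,d,n="scene",L=68)/' h.py; python3 -c "
from h import *
tilt(cv2.imread('pics/sc4.png'),np.load('pics/sc4.npy'))"
```

```text
n 219 along 14.0 68.0 slope deg -0.8 z rel at grip 6.0 rms 1.2
```

Emit:
step_arm --deltas '[{"tx": -0.004,"ty": 0,"tz": 0,"twist": 0},{"tx": -0.004,"ty": 0,"tz": 0,"twist": 0},{"tx": -0.004,"ty": 0,"tz": 0,"twist": 0}]'

```text
t: 12.15
ee_pos: [590.7, -97.1, 192.5]
tcp_rot: [1.096, 1.278, -1.096]
force: [-0.2, 0.8, -4.4]
opening: 15.0
```

```bash
python3 -c "
from h import *
to(None);im,d=snap('scene','sc5');tilt(im,d)"
```

```text
t 12.15 pos [590.7 -97.1 192.5] chest [ -84.8 -122.7  192.5] zhead -81.26 open 15.0 F [-0.2  0.8 -4.4] j [-0.58  0.57  0.97  1.76 -0.52  1.1  -0.85]
n 237 along 14.0 68.0 slope deg -7.5 z rel at grip 5.0 rms 1.2
```

Emit:
step_arm --deltas '[{"tx": -0.004,"ty": 0,"tz": 0,"twist": 0},{"tx": -0.004,"ty": 0,"tz": 0,"twist": 0},{"tx": -0.004,"ty": 0,"tz": 0,"twist": 0},{"tx": -0.004,"ty": 0,"tz": 0,"twist": 0},{"tx": -0.0025,"ty": 0,"tz": 0,"twist": 0},{"tx": 0,"ty": 0,"tz": 0,"twist": 0}]'

```text
t: 12.95
ee_pos: [590.8, -97.3, 211.0]
tcp_rot: [1.096, 1.277, -1.096]
force: [-0.4, 0.1, -4.3]
opening: 15.1
```

```bash
python3 -c "
from h import *
to(None);im,d=snap('scene','sc6');tilt(im,d)
cv2.imwrite('pics/c5.png',cv2.resize(im[160:300,200:360,::-1],(640,560),interpolation=2))"
```

```text
t 12.95 pos [590.8 -97.3 211. ] chest [ -84.7 -122.8  211. ] zhead -81.27 open 15.1 F [-0.4  0.1 -4.3] j [-0.6   0.55  0.99  1.74 -0.5   1.13 -0.87]
n 274 along 14.0 68.0 slope deg -18.5 z rel at grip 4.6 rms 1.3
```

View pics/c5.png

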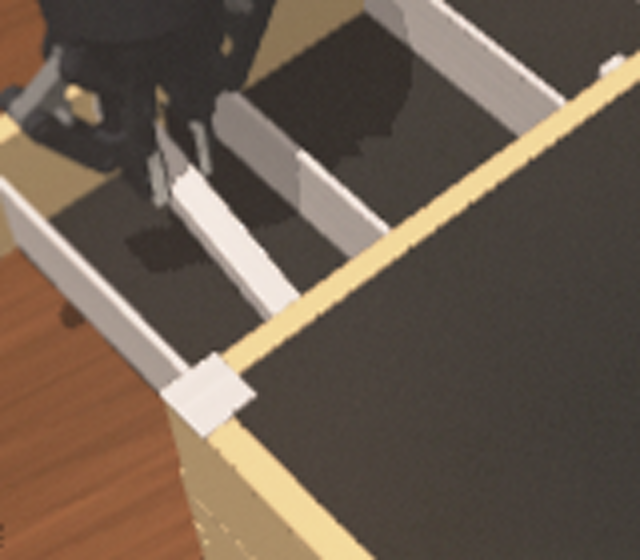

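Slanted 18.5° with the nose still under the top (crop (280,310)). I'll firm the grip and draw it out.

Emit:
step_arm --deltas '[{"tx": 0,"ty": 0,"tz": 0,"twist": 0},{"tx": 0,"ty": -0.006,"tz": 0,"twist": 0},{"tx": -0.002,"ty": -0.012,"tz": 0,"twist": 0},{"tx": -0.004,"ty": -0.018,"tz": 0,"twist": 0},{"tx": -0.005,"ty": -0.02,"tz": 0,"twist": 0},{"tx": 0,"ty": 0,"tz": 0,"twist": 0}]' --newtons 110

```text
t: 13.75
ee_pos: [533.6, -106.4, 222.5]
tcp_rot: [1.099, 1.277, -1.096]
force: [0.3, 0.4, -2.7]
opening: 12.9
```

```bash
python3 -c "
from h import *
to(None);im,d=snap('scene','sc7');tilt(im,d,L=120)"
```

```text
t 13.75 pos [ 533.6 -106.4  222.5] chest [-142.6 -122.6  222.5] zhead -81.37 open 12.9 F [ 0.3  0.4 -2.7] j [-0.67  0.44  1.05  1.86 -0.43  1.09 -0.87]
n 444 along 14.0 119.0 slope deg -19.6 z rel at grip 4.9 rms 1.5
```

Emit:
step_arm --deltas '[{"tx": -0.004,"ty": -0.018,"tz": 0,"twist": 0},{"tx": -0.005,"ty": -0.02,"tz": 0,"twist": 0},{"tx": -0.005,"ty": -0.02,"tz": 0,"twist": 0},{"tx": -0.005,"ty": -0.02,"tz": 0,"twist": 0},{"tx": -0.003,"ty": -0.016,"tz": 0,"twist": 0},{"tx": 0,"ty": 0,"tz": 0,"twist": 0}]'

```text
t: 14.55
ee_pos: [441.4, -120.1, 243.8]
tcp_rot: [1.098, 1.279, -1.095]
force: [0.3, 1.9, -3.4]
opening: 12.8
```

```bash
python3 -c "
from h import *
to(None);im,d=snap('scene','sc8');tilt(im,d,L=230)
cv2.imwrite('pics/c6.png',cv2.resize(im[60:300,160:400,::-1],(600,600),interpolation=2))"
```

```text
t 14.55 pos [ 441.4 -120.1  243.8] chest [-235.9 -121.4  243.8] zhead -81.3 open 12.8 F [ 0.3  1.9 -3.4] j [-0.88  0.21  1.22  2.03 -0.23  1.05 -0.97]
n 619 along 14.0 188.0 slope deg -19.7 z rel at grip 4.8 rms 1.7
```

View pics/c6.png

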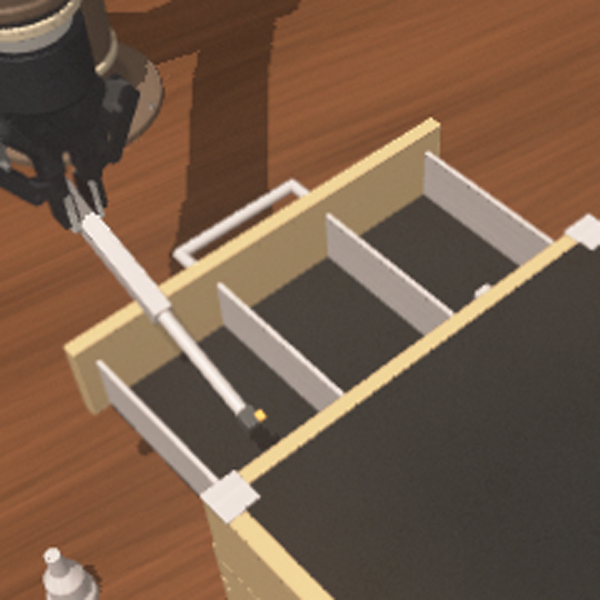

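The bar is out, nose at crop (255,420), in front of the chest face. I'll lift it, go forward over the chest top and use that to level the bar in a light grip.

Emit:
step_arm --deltas '[{"tx": -0.015,"ty": 0,"tz": 0,"twist": 0},{"tx": -0.03,"ty": 0,"tz": 0,"twist": 0},{"tx": -0.03,"ty": 0,"tz": 0,"twist": 0},{"tx": -0.01,"ty": 0.015,"tz": 0,"twist": 0},{"tx": 0,"ty": 0.035,"tz": 0,"twist": 0},{"tx": 0,"ty": 0.035,"tz": 0,"twist": 0},{"tx": 0,"ty": 0.03,"tz": 0,"twist": 0},{"tx": 0,"ty": 0,"tz": 0,"twist": 0}]'

```text
t: 15.6
ee_pos: [558.3, -101.7, 328.6]
tcp_rot: [1.092, 1.277, -1.097]
force: [-0.4, 0.0, -3.6]
opening: 12.9
```

Emit:
step_arm --deltas '[{"tx": 0.02,"ty": 0,"tz": 0,"twist": 0},{"tx": 0.02,"ty": 0,"tz": 0,"twist": 0},{"tx": 0,"ty": 0,"tz": 0,"twist": 0}]'

```text
t: 15.98
ee_pos: [555.2, -102.2, 288.3]
tcp_rot: [1.095, 1.279, -1.098]
force: [0.1, 0.2, -2.3]
opening: 12.9
```

```bash
python3 -c "
from h import *
to(None);im,d=snap('scene','sc9');tilt(im,d,L=230)"
```

```text
t 15.975 pos [ 555.2 -102.2  288.3] chest [-120.7 -122.   288.3] zhead -81.27 open 12.9 F [ 0.1  0.2 -2.3] j [-0.72  0.44  1.14  1.73 -0.42  1.25 -0.9 ]
n 804 along 14.0 188.0 slope deg -19.7 z rel at grip 3.6 rms 1.8
```

Emit:
step_arm --deltas '[{"tx": 0,"ty": 0,"tz": 0,"twist": 0},{"tx": 0.007,"ty": 0,"tz": 0,"twist": 0},{"tx": 0.007,"ty": 0,"tz": 0,"twist": 0},{"tx": 0.007,"ty": 0,"tz": 0,"twist": 0},{"tx": 0.007,"ty": 0,"tz": 0,"twist": 0},{"tx": 0.007,"ty": 0,"tz": 0,"twist": 0},{"tx": 0,"ty": 0,"tz": 0,"twist": 0}]' --newtons 22

```text
t: 16.9
ee_pos: [556.4, -102.7, 253.4]
tcp_rot: [1.096, 1.277, -1.097]
force: [-1.1, -0.8, 0.7]
opening: 12.7
```

```bash
python3 -c "
from h import *
to(None);im,d=snap('scene','sc10');tilt(im,d,L=180)"
```

```text
t 16.9 pos [ 556.4 -102.7  253.4] chest [-119.6 -122.7  253.4] zhead -81.3 open 12.7 F [-1.1 -0.8  0.7] j [-0.7   0.47  1.11  1.77 -0.46  1.18 -0.87]
n 702 along 14.0 179.0 slope deg -13.4 z rel at grip 5.4 rms 1.7
```

Emit:
step_arm --deltas '[{"tx": 0.007,"ty": 0,"tz": 0,"twist": 0},{"tx": 0.007,"ty": 0,"tz": 0,"twist": 0},{"tx": 0.007,"ty": 0,"tz": 0,"twist": 0},{"tx": 0.007,"ty": 0,"tz": 0,"twist": 0},{"tx": 0.007,"ty": 0,"tz": 0,"twist": 0},{"tx": 0.005,"ty": 0,"tz": 0,"twist": 0},{"tx": 0.002,"ty": 0,"tz": 0,"twist": 0},{"tx": 0,"ty": 0,"tz": 0,"twist": 0}]'

```text
t: 17.95
ee_pos: [556.1, -102.8, 211.9]
tcp_rot: [1.097, 1.277, -1.097]
force: [-2.9, -1.3, 1.8]
opening: 12.6
```

```bash
python3 -c "
from h import *
to(None);im,d=snap('scene','sc11');tilt(im,d,L=100);tilt(im,d,L=180)"
```

```text
t 17.95 pos [ 556.1 -102.8  211.9] chest [-119.8 -122.7  211.9] zhead -81.3 open 12.6 F [-2.9 -1.3  1.8] j [-0.66  0.52  1.07  1.82 -0.51  1.11 -0.83]
n 353 along 14.0 100.0 slope deg -0.8 z rel at grip 5.0 rms 1.2
n 606 along 14.0 180.0 slope deg -2.3 z rel at grip 6.3 rms 1.6
```

Emit:
step_arm --deltas '[{"tx": 0,"ty": 0,"tz": 0,"twist": 0},{"tx": 0,"ty": 0,"tz": 0,"twist": 0},{"tx": -0.01,"ty": 0,"tz": 0,"twist": 0},{"tx": -0.03,"ty": 0,"tz": 0,"twist": 0},{"tx": -0.04,"ty": 0,"tz": 0,"twist": 0},{"tx": -0.04,"ty": 0,"tz": 0,"twist": 0},{"tx": -0.03,"ty": 0,"tz": 0,"twist": 0},{"tx": -0.01,"ty": 0,"tz": 0,"twist": 0}]' --newtons 110

```text
t: 19.0
ee_pos: [556.3, -102.4, 373.2]
tcp_rot: [1.096, 1.277, -1.095]
force: [-0.1, 0.7, -3.7]
opening: 12.6
```

Emit:
step_arm --deltas '[{"tx": 0,"ty": 0,"tz": 0,"twist": 0},{"tx": 0,"ty": 0,"tz": 0,"twist": 0},{"tx": 0,"ty": 0,"tz": 0,"twist": 0},{"tx": 0,"ty": 0,"tz": 0,"twist": 0}]'

```text
t: 19.5
ee_pos: [555.9, -102.5, 371.2]
tcp_rot: [1.096, 1.278, -1.097]
force: [-0.6, -0.5, -2.7]
opening: 12.8
```

```bash
python3 -c "
from h import *
to(None);im,d=snap('scene','sc12');tilt(im,d,L=100);tilt(im,d,L=180)
print(manip.read_state()['joint_vel'].round(3))
cv2.imwrite('pics/c7.png',im[:,:,::-1])"
```

```text
t 19.5 pos [ 555.9 -102.5  371.2] chest [-120.  -122.4  371.2] zhead -81.28 open 12.8 F [-0.6 -0.5 -2.7] j [-0.76  0.38  1.19  1.59 -0.36  1.41 -0.95]
n 486 along 14.0 100.0 slope deg -3.4 z rel at grip 4.2 rms 1.1
n 864 along 14.0 180.0 slope deg -4.8 z rel at grip 5.2 rms 1.7
[-0.001 -0.002  0.002 -0.002 -0.001  0.001  0.001]
```

View pics/c7.png

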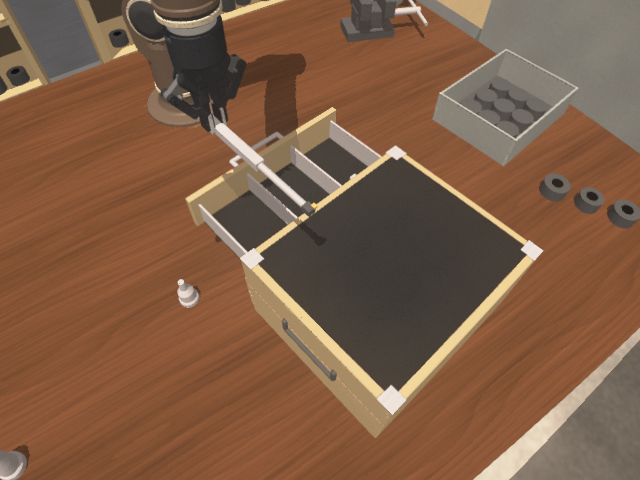

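Bar (215,125)–(312,208) hangs clear, about 3° nose-down; drawer open, short bar still in the drawer at (355,177), punch standing. I'll check for creep.

Emit:
step_arm --deltas '[{"tx": 0,"ty": 0,"tz": 0,"twist": 0},{"tx": 0,"ty": 0,"tz": 0,"twist": 0},{"tx": 0,"ty": 0,"tz": 0,"twist": 0},{"tx": 0,"ty": 0,"tz": 0,"twist": 0},{"tx": 0,"ty": 0,"tz": 0,"twist": 0},{"tx": 0,"ty": 0,"tz": 0,"twist": 0},{"tx": 0,"ty": 0,"tz": 0,"twist": 0},{"tx": 0,"ty": 0,"tz": 0,"twist": 0}]'

```text
t: 20.55
ee_pos: [556.2, -102.5, 371.8]
tcp_rot: [1.096, 1.277, -1.096]
force: [-0.0, -0.0, -3.0]
opening: 12.7
```

```bash
python3 -c "
from h import *
to(None);im,d=snap('scene','sc13');tilt(im,d,L=100);tilt(im,d,L=180)"
```

```text
t 20.55 pos [ 556.2 -102.5  371.8] chest [-119.7 -122.4  371.8] zhead -81.27 open 12.7 F [-0. -0. -3.] j [-0.76  0.38  1.19  1.59 -0.36  1.41 -0.95]
n 485 along 15.0 100.0 slope deg -3.6 z rel at grip 4.6 rms 1.0
n 854 along 15.0 180.0 slope deg -4.8 z rel at grip 5.4 rms 1.6
```

```bash
python3 -c "
from plant import manip
print(manip.finish_job())"
```

```text
the job is handed in; nothing more can be done
None
```

I pulled the top drawer to its stop and took the long boring bar by its shank, about 45 mm from the butt. I drew it out on the slant (about 19°) with the nose under the chest top. Then I levelled it by touching the nose lightly on the chest top in a light grip, firmed the grip to 110 N, raised it and handed the job in at about 20.6 s.

**Bar at hand-in:**
- It was held still, about 3.5° nose-down, with no measurable sag over the last second.
- Its middle was about 160 mm above the chest top, well clear of the chest and drawer.

**Other items:** in the last picture the drawer was still open, the short bar was in the drawer and the punch was standing. I did not look again at the two dies: the drawer die was last seen in place just after the bar was gripped, and the bench die only before that. Neither was approached.

**Force:** the wrist force peaked at about 54 N at the drawer stop, mostly the fingers bearing on the handle. No other reading was over about 13 N.

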